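Fold back the station cover and lock it open

TASK

The blue folding cover of the ingredient station stands half open: use its black handle to pull it along the track until both panels are folded fully back against the stop, and only then turn the red quarter-turn latch until it drops into its locked detent behind the handle's carriage. Leave the cover folded, the latch locked and everything else on the table where it is.

Things in the scene. Friction and masses are not known exactly. Their poses are not given: they have to be found in the camera images.
- station: White plastic ingredient station fixed to the table, 360 x 370 x 100 mm (own x -205..155, own y -135..235); origin on the table under its two steel pans. Own x runs from front ledge to back, own y along the cover's track (left as seen from the front), z up. The flat front ledge (own x -205..-45, top 100 mm up) faces the robot and carries latch and handle; the wells with the pans lie behind it.
- handle (a point): Middle of the upright black post (16 mm diameter, top 166 mm, this point 142 mm above the table) on the aluminium carriage at the cover's free edge; at own x -115 of the station, 75 mm in front of the panels. It slides only along the station's own y, at y = -110 + 210 cos(fold) mm: -34 mm when fully folded (pull towards -y). Takes 3 to 8 N and stays where it is left.
- fold (a joint): Angle of the cover's first panel: 0 = closed flat, 1.2 rad = fully folded back on its stop. Two blue panels (each 105 mm along the track, own x -40..150 of the station), hinged at the station's right end (own y -110, 108 mm up) and to each other, rise as a tent; folded they reach 206 mm above the table.
- latch (a joint): Turn of the red latch, clockwise from above: 0 = unlocked, lever along the station's +y; 1.571 rad = locked, lever along its +x, across the track behind the carriage. It is sprung over centre: left short of half-way it springs back, past half-way it springs on and drops into the locked detent, the lever sinking 4 mm in all. Takes up to 4 N at the tab.
- tab (a point): Middle of the upright finger tab at the end of the red latch lever, 64 mm from its axis; 12 mm thick in the direction it travels, 16 mm along the lever, top 152 mm and this point 136 mm above the table when unlocked, 4 mm lower when locked. The lever below is 14 mm wide, 113 to 123 mm above the table. Push the tab on its flat side.
- latch_axis (a point): Point on the latch's vertical turning axis at the height of the tab, 134 mm above the table; station own x -180, y -4 mm.
- jar: Bystander: closed green glass jar with clip-on steel lid, 76 mm diameter, 84 mm high, standing on the station's left end shelf; origin at the centre of its underside.
- board: Bystander: round green plastic board, 276 mm diameter, 12 mm thick; origin at the centre of its underside.
- scoop: Bystander: white plastic rice scoop, about 220 mm long, lying on the board; origin on its underside.
- bowl_a: Bystander: white porcelain rice bowl, 116 mm diameter, 58 mm high; origin at the centre of its underside.
- bowl_b: Bystander: second, equal rice bowl.
- colander: Bystander: steel colander, 220 mm diameter, 90 mm high; origin at the centre of its underside.
- mill: Bystander: dark wooden pepper mill with a steel crank, 58 mm diameter, 158 mm high; origin at the centre of its underside.

How it is judged:
By the outcome, as a careful person would: the job done as asked, in the order asked, and still so for the second after the job is handed in, with the robot touching nothing.
It also fails if it takes over 45 s, if anything falls off the work surface, if the arm or the gripper's body presses on something with over 40 N, if the wrist force passes 120 N, or if a joint passes its speed limit or range.

ROBOT

A 6-joint arm with a two-finger parallel gripper is mounted at the origin on the work surface. World frame = base frame: x ahead of the robot, y to its left, z up, the work surface at z = 0. Lengths are in m, angles in rad, forces in N, time in s.
With the tool pointing down it reaches from about 0.375 to 0.975 m from the base axis. Payload 3.8 kg.
Tool frame: the origin (TCP) lies between the finger pads; the fingertips stand 17 mm ahead of it and the grasp point (between the pads) lies 2 mm behind it; y points along the fingers, z is the direction in which the jaws open and shut, and the axes are right-handed (so a half turn about y gives the same grasp; the last joint's range is limited). The gripper opens to 85 mm and grips with 20 to 120 N. Pads are 22 mm wide; open, the fingers measure 114 mm over their backs; the gripper's body (76 mm by 85 mm) begins 54 mm behind the grasp point. The pads swing forward as they close: fully open they stand 13 mm farther back than shut.
Start: joints at [-1.337, 0.264, 1.604, -0, 1.274, -0.037], TCP at [0.181, -0.65, 0.248] pointing down, gripper open.
Joint ranges: [-2.63, 2.63], [-0.94, 2.18], [0.31, 2.57], [-1.31, 4.45], [0, 2.66], [-2.55, 2.55]. Speed limits (rad/s): [2.57, 2.57, 3.14, 3.14, 3.14, 3.14].

INTERFACE

Orientations are given as a rotation vector (axis times angle).
In Python, from workcell import bot, eyes, nets gives the robot as it stands. The module is installed in compiled form; this text tells all that it offers.
- The arm moves only by the tool jog_arm, never from a script. Its arguments are lists of equal length, an entry for each row: "turn": the turn, a rotation vector about the tool's x, y, z in rad, a list of three; "slide": the shift along the tool's x, y, z in mm, a list of three; "grip": the opening in per cent of the stroke, from 0 (shut) to 100 (fully open). A call has 1 to 5 rows; each row shifts and turns the commanded pose from where the row before left it, along the tool's axes as they then stand; what a row does not reach is not made up. A row lasts 1/10 s, in which the tool goes at most 50 mm and 8.59 degrees, less where a joint would pass 70% of its speed; a pose out of reach is approached as far as the arm can. A call with a gripper value outside its range is refused whole. The fingers move at their own pace and stop on an object; "newtons" is the grip in N (left out, the last holds). Time passes only in rows, so rows that do not move let the fingers close. It gives the time, the measured TCP pose, the force and the opening at its end, in the units of the state.
- bot.read_state(): the state, without advancing time (a new reading comes with each control period).
- eyes.read_camera(name): name is "side" or "top"; returns a dict with "img" (480x640x3 uint8, red, green, blue), "depth" (480x640 float32, m along the optical axis (not along the pixel's ray), 0 where there is no reading), "intrinsics" (3x3 intrinsics, pixels), "position" and "rotation" of the camera in the world. Camera axes: x right, y down, z forward; pixel columns grow to the right and rows downward; lengths in m; the calibration is good to about 2 mm. A picture is of the moment at which its call begins.
- bot.finish_job(): hands the job in, once; it reports no verdict.
Trained networks look in a picture, given as the dict that the camera call returned (one of the last four; its "shot" number tells which), for a name from the list of things; names that differ only in an ending like _2 or _b are one class to them, and where a whole thing is asked for, a point or a joint stands for the part that bears it (a point fixed in the world has none). Each returns a list of dicts, best first, with "conf" (0 to 1); they miss things now and then, are a little off and sometimes report something else, mostly with a low value. They report only what shows in the picture. A call takes as long as a camera call.
- nets.search_frame(thing, picture): "xyz" ([x, y, z] in m, in the coordinates of the camera as it stood for that picture, good to about 4 mm: the middle of the surface that is visible of it).
The state is a dict: "time": time; "q": joint angles; "joint_vel": joint speeds; "joint_torque": joint torques, N m; "tool_pos": TCP position; "tcp_rot": TCP orientation; "wrist_force": force on the tool from outside, world axes, zero at the start; "torque": the same for the moment, N m; "width": opening from 0.0 (shut) to 1.0 (fully open).
Only numpy, scipy, OpenCV 4.12 (cv2) and the standard library are available. Lean on these libraries where they do the work, as an engineer would, in place of code of your own. Each camera call takes 0.05 s, during which the arm holds its last target.

## Working session

There is one attempt and no reset: what is moved stays moved. The work goes in short steps, Python scripts to look and compute and a tool call to move; the robot and the scene stay as the last step left them, time stands still between calls to the robot, and variables do not carry over. Pictures are saved under pics/ and viewed, and the job is handed in when it is done.

Besides the shell and the picture viewer there is one more tool, called after "Call:" as name(argument=value, ...) on one line, values as JSON. jog_arm: Moves the arm, as the interface text tells. Its arguments: {"type":"object","properties":{"turn":{"type":"array"},"slide":{"type":"array"},"grip":{"type":"array"},"newtons":{"type":"number"}},"required":["turn","slide","grip"]}

```bash
mkdir -p pics; cat > h.py <<'E'
import numpy as np, cv2
from workcell import bot, eyes, nets
from scipy.spatial.transform import Rotation as R
def save(p,name):
    cv2.imwrite('pics/'+name, p['img'][:,:,::-1])
def w(p,xyz): return np.array(p['rotation'])@np.array(xyz)+np.array(p['position'])
E
python3 - <<'E'
from h import *
s=bot.read_state(); print({k:np.round(v,3) for k,v in s.items()})
for c in ['top','side']:
    p=eyes.read_camera(c); save(p,c+'0.png'); print(c,np.round(p['position'],3),np.round(p['rotation'],3).tolist())
    for t in ['handle','tab','latch_axis','station','latch','fold','jar']:
        try:
            for d in nets.search_frame(t,p)[:2]: print(t,round(d['conf'],2),np.round(w(p,d['xyz']),4))
        except Exception as e: print(t,e)
print(bot.read_state()['time'])
E
```

```text
{'time': np.float64(0.0), 'q': array([-1.337,  0.265,  1.605,  0.   ,  1.274, -0.037]), 'joint_vel': array([-0.   , -0.002, -0.   , -0.001,  0.001,  0.001]), 'joint_torque': array([-2.0000e-03, -5.1512e+01, -3.6731e+01, -0.0000e+00,  1.3000e-02,
        0.0000e+00]), 'tool_pos': array([ 0.18 , -0.65 ,  0.247]), 'tcp_rot': array([-0.283,  2.079, -2.074]), 'wrist_force': array([ 0.718,  0.391, -0.149]), 'torque': array([-0.07 ,  0.006,  0.014]), 'width': np.float64(1.0)}
top [0.237 0.061 1.669] [-2.129, 2.151, -0.187]
handle 0.58 [-0.2669 -0.4426  1.1652]
tab 0.67 [1.1298 0.9541 2.5618]
latch_axis 0.79 [-0.3192 -0.4949  1.1128]
station 0.63 [-0.3313 -0.5071  1.1007]
latch 0.49 [-0.1228 -0.2985  1.3093]
latch 0.19 [-1.3902 -1.566   0.0418]
fold 0.87 [-0.6335 -0.8092  0.7985]
fold 0.36 [-0.1211 -0.2968  1.3109]
jar 0.94 [-0.0859 -0.2616  1.3462]
side [0.297 1.177 0.953] [-0.278, 2.731, -1.372]
handle 0.64 [-1.5207 -0.6402 -0.865 ]
tab 0.69 [-1.6952 -0.8148 -1.0396]
latch_axis 0.57 [-1.3605 -0.4801 -0.7049]
station 0.84 [-1.3642 -0.4838 -0.7086]
fold 0.89 [-1.6992 -0.8187 -1.0435]
jar 0.73 [-1.2509 -0.3704 -0.5952]
jar 0.36 [-3.3259 -2.4454 -2.6702]
0.8
```

```bash
sed -i 's/^def w.*/def Rm(p): return R.from_rotvec(p["rotation"]).as_matrix()\ndef w(p,xyz): return Rm(p)@np.array(xyz)+np.array(p["position"])/' h.py
python3 - <<'E'
from h import *
import pickle
for c in ['top','side']:
    p=eyes.read_camera(c); save(p,c+'1.png'); pickle.dump({k:p[k] for k in ['img','depth','intrinsics','position','rotation']},open(c+'1.pkl','wb'))
    for t in ['handle','tab','latch_axis','station','latch','fold','jar']:
            for d in nets.search_frame(t,p)[:2]:
                x=np.array(d['xyz']); uv=p['intrinsics']@x; print(c,t,round(d['conf'],2),np.round(w(p,x),4),np.round(uv[:2]/uv[2]))
E
```

```text
top handle 0.83 [0.6866 0.1261 0.1136] [285. 177.]
top tab 0.53 [0.5297 0.0452 0.1335] [310. 221.]
top latch_axis 0.83 [0.6595 0.0807 0.1029] [299. 185.]
top station 0.69 [0.6588 0.0781 0.0938] [300. 186.]
top latch 0.71 [0.524  0.0454 0.1313] [310. 223.]
top fold 0.86 [0.7658 0.0459 0.1324] [309. 152.]
top jar 0.79 [0.6845 0.2236 0.1871] [254. 171.]
top jar 0.16 [0.5232 0.0463 0.1303] [310. 223.]
side handle 0.88 [0.6425 0.1274 0.1116] [267. 246.]
side handle 0.34 [ 0.5365 -0.5725  0.062 ] [341. 156.]
side tab 0.65 [0.5264 0.0579 0.1295] [311. 232.]
side latch_axis 0.75 [0.6542 0.1803 0.0974] [257. 261.]
side station 0.7 [0.6551 0.1794 0.1024] [257. 259.]
side latch 0.59 [0.5256 0.0596 0.1247] [312. 234.]
side fold 0.89 [0.7576 0.0823 0.1301] [233. 227.]
side jar 0.87 [0.6885 0.2541 0.1655] [235. 256.]
```

View pics/top0.png

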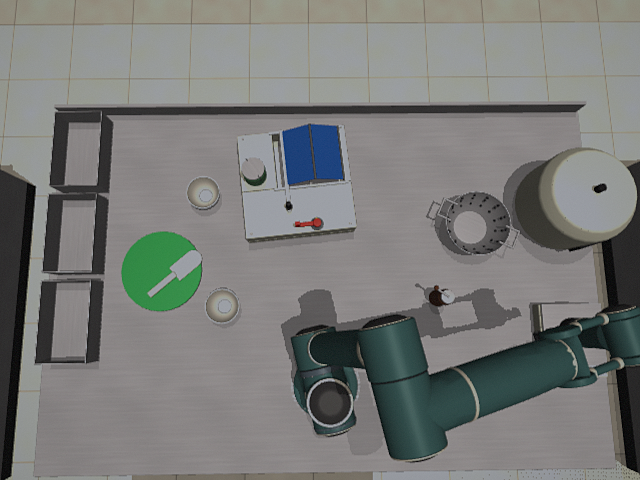

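View pics/side0.png

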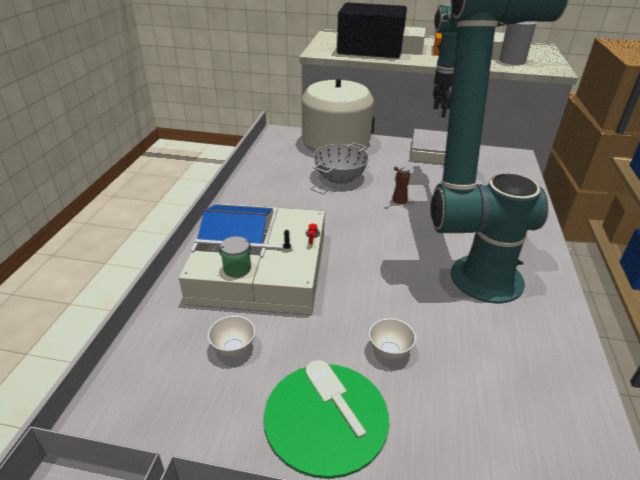

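```bash
cat >> h.py <<'E'
def cloud(p):
    K=p['intrinsics'];d=p['depth'];v,u=np.mgrid[:480,:640]
    c=np.stack([(u-K[0,2])/K[0,0]*d,(v-K[1,2])/K[1,1]*d,d],-1)
    return c@Rm(p).T+np.array(p['position'])
E
python3 - <<'E'
from h import *
import pickle
for c,b in [('top',(225,360,115,245)),('side',(170,330,190,320))]:
    p=pickle.load(open(c+'1.pkl','rb')); P=cloud(p); im=p['img'].astype(int)
    a=p['img'][b[2]:b[3],b[0]:b[1],::-1]; cv2.imwrite('pics/%s_z.png'%c,cv2.resize(a,None,fx=4.5,fy=4.5,interpolation=cv2.INTER_NEAREST))
    sub=np.zeros((480,640),bool); sub[b[2]:b[3],b[0]:b[1]]=1
    m=sub&(abs(P[...,2]-.1)<.006)&(p['depth']>0)
    q=P[m]; r=cv2.minAreaRect((q[:,:2]*1000).astype(np.float32)); print(c,m.sum(),'rect',r, np.round(cv2.boxPoints(r)).tolist(), q[:,2].mean())
    r_,g,bl=im[...,0],im[...,1],im[...,2]
    red=sub&(r_>110)&(g<70)&(bl<70)
    q=P[red]; print('red',len(q),np.round(np.c_[q,np.argwhere(red)],3)[::max(1,len(q)//25)].tolist())
    blk=sub&(r_<45)&(g<45)&(bl<45)&(P[...,2]>.12)
    q=P[blk]; print('blk',len(q),np.round(np.c_[q,np.argwhere(blk)],3).tolist()[:60])
E
```

```text
top 6058 rect ((678.2869873046875, 91.8110122680664), (361.5008544921875, 370.4190368652344), 5.58437967300415) [[480.0, 259.0], [516.0, -110.0], [876.0, -75.0], [840.0, 294.0]] 0.10000092048271149
red 111 [[0.542, 0.019, 0.126, 218.0, 318.0], [0.539, 0.022, 0.127, 219.0, 317.0], [0.536, 0.029, 0.122, 220.0, 315.0], [0.535, 0.016, 0.129, 220.0, 319.0], [0.532, 0.035, 0.128, 221.0, 313.0], [0.531, 0.022, 0.131, 221.0, 317.0], [0.525, 0.094, 0.15, 222.0, 295.0], [0.524, 0.081, 0.154, 222.0, 299.0], [0.53, 0.052, 0.122, 222.0, 308.0], [0.53, 0.038, 0.119, 222.0, 312.0], [0.529, 0.025, 0.126, 222.0, 316.0], [0.527, 0.013, 0.135, 222.0, 320.0], [0.522, 0.084, 0.149, 223.0, 298.0], [0.526, 0.071, 0.127, 223.0, 302.0], [0.525, 0.058, 0.127, 223.0, 306.0], [0.526, 0.045, 0.123, 223.0, 310.0], [0.524, 0.032, 0.133, 223.0, 314.0], [0.525, 0.019, 0.127, 223.0, 318.0], [0.519, 0.09, 0.148, 224.0, 296.0], [0.523, 0.078, 0.124, 224.0, 300.0], [0.523, 0.065, 0.125, 224.0, 304.0], [0.522, 0.052, 0.126, 224.0, 308.0], [0.522, 0.039, 0.125, 224.0, 312.0], [0.522, 0.026, 0.128, 224.0, 316.0], [0.522, 0
[... 4405 characters left out ...]
], [0.583, 0.125, 0.14, 240.0, 287.0], [0.581, 0.12, 0.137, 240.0, 288.0], [0.586, 0.123, 0.135, 241.0, 286.0], [0.584, 0.121, 0.133, 241.0, 287.0], [0.586, 0.122, 0.13, 242.0, 286.0], [0.582, 0.125, 0.134, 242.0, 287.0], [0.581, 0.121, 0.131, 242.0, 288.0], [0.588, 0.125, 0.129, 243.0, 285.0], [0.587, 0.122, 0.127, 243.0, 286.0], [0.582, 0.126, 0.131, 243.0, 287.0], [0.581, 0.12, 0.127, 243.0, 288.0], [0.589, 0.124, 0.125, 244.0, 285.0], [0.586, 0.123, 0.124, 244.0, 286.0], [0.583, 0.124, 0.126, 244.0, 287.0], [0.582, 0.118, 0.122, 244.0, 288.0], [0.589, 0.125, 0.122, 245.0, 285.0], [0.586, 0.124, 0.122, 245.0, 286.0], [0.583, 0.125, 0.123, 245.0, 287.0], [0.585, 0.127, 0.12, 246.0, 286.0]]
```

```bash
ls pics
```

```text
side0.png
side1.png
side_z.png
top0.png
top1.png
top_z.png
```

View pics/top_z.png

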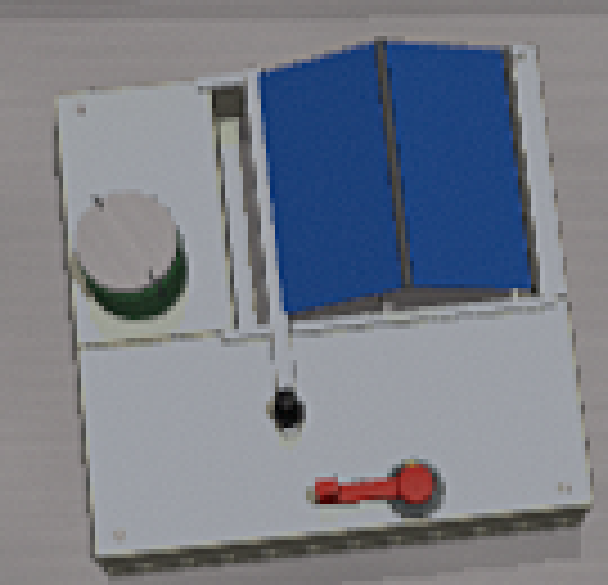

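View pics/side_z.png

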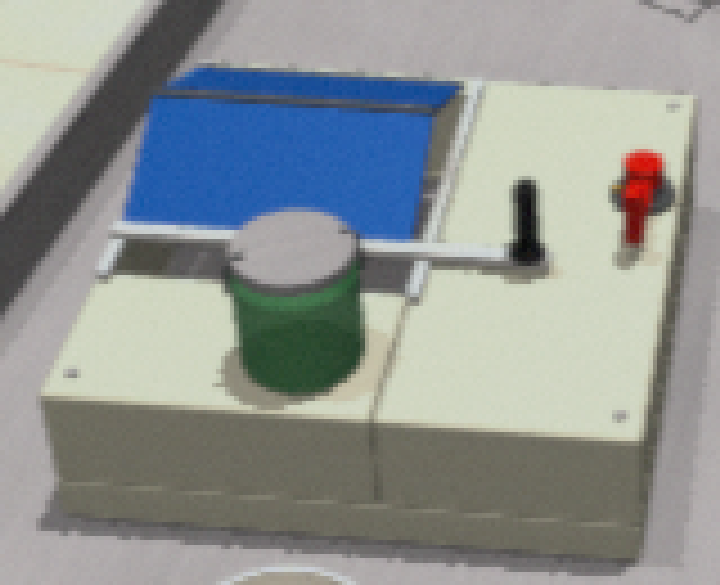

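```bash
cat >> h.py <<'E'
YAW=np.radians(5.5); O=np.array([.7081,.0448])
def S(x,y): # station mm -> world m
    c,s=np.cos(YAW),np.sin(YAW); return O+np.array([c*x-s*y,s*x+c*y])/1000
def inv(xy):
    c,s=np.cos(YAW),np.sin(YAW); d=(np.array(xy[:2])-O)*1000; return np.array([c*d[0]+s*d[1],-s*d[0]+c*d[1]])
def plan(sx,sy,z,jaw=None):
    """slide/turn in tool axes to reach station point; jaw = tool z dir angle in world (rad)"""
    st=bot.read_state(); T=R.from_rotvec(st['tcp_rot']); M=T.as_matrix()
    tgt=np.r_[S(sx,sy),z]; d=(tgt-st['tool_pos'])*1000
    print('t',st['time'],'pos',np.round(st['tool_pos'],4),'own',np.round(inv(st['tool_pos']),1),'F',np.round(st['wrist_force'],1),'w',round(float(st['width']),3))
    print('slide',np.round(M.T@d,1))
    if jaw is not None:
        y=np.array([0,0,-1.]); zz=np.array([np.cos(jaw),np.sin(jaw),0]); x=np.cross(y,zz)
        G=np.c_[x,y,zz]; rv=(R.from_matrix(M).inv()*R.from_matrix(G)).as_rotvec(); print('turn',np.round(rv,3))
    return M
E
python3 - <<'E'
from h import *
print(plan(-115,84,.25,YAW+np.pi/2)); plan(-115,84,.25,YAW-np.pi/2);plan(-115,84,.25,YAW);plan(-115,84,.25,YAW+np.pi)
E
```

```text
t 1.6 pos [ 0.1806 -0.6504  0.2483] own [-591.7 -641.4] F [-0.3 -0.6  0.1] w 1.003
slide [-595.6   -1.7 -631.5]
turn [-0.    -2.967 -0.   ]
[[-9.63555582e-01  1.44097463e-07  2.67508207e-01]
 [-2.67508207e-01  1.83812472e-05 -9.63555582e-01]
 [-5.05598040e-06 -1.00000000e+00 -1.76728061e-05]]
t 1.6 pos [ 0.1806 -0.6504  0.2483] own [-591.7 -641.4] F [-0.3 -0.6  0.1] w 1.003
slide [-595.6   -1.7 -631.5]
turn [ 0.     0.175 -0.   ]
t 1.6 pos [ 0.1806 -0.6504  0.2483] own [-591.7 -641.4] F [-0.3 -0.6  0.1] w 1.003
slide [-595.6   -1.7 -631.5]
turn [ 0.    -1.396 -0.   ]
t 1.6 pos [ 0.1806 -0.6504  0.2483] own [-591.7 -641.4] F [-0.3 -0.6  0.1] w 1.003
slide [-595.6   -1.7 -631.5]
turn [0.    1.746 0.   ]
```

Call:
jog_arm(turn=[[0, 0.0875, 0], [0, 0.0875, 0], [0, 0, 0], [0, 0, 0], [0, 0, 0]], slide=[[-20, 0, -25], [-26, 0, -40], [-26, 0, -40], [-26, 0, -40], [-26, 0, -40]], grip=[60, 60, 60, 60, 60])

```text
time: 2.1
tool_pos: [0.2781, -0.4484, 0.2484]
tcp_rot: [-0.103, 2.172, -2.173]
wrist_force: [1.1, 0.4, 1.3]
width: 0.601
```

Call:
jog_arm(turn=[[0, 0, 0], [0, 0, 0], [0, 0, 0], [0, 0, 0], [0, 0, 0]], slide=[[-26, 0, -40], [-26, 0, -40], [-26, 0, -40], [-26, 0, -40], [-26, 0, -40]], grip=[60, 60, 60, 60, 60])

```text
time: 2.6
tool_pos: [0.3884, -0.2368, 0.2487]
tcp_rot: [-0.103, 2.171, -2.173]
wrist_force: [0.6, -0.6, 0.0]
width: 0.601
```

```bash
python3 -c "
from h import *
plan(-115,84,.25,YAW-np.pi/2); print(bot.read_state()['q'])"
```

```text
t 2.6 pos [ 0.3884 -0.2368  0.2487] own [-345.2 -249.6] F [ 0.6 -0.6  0. ] w 0.601
slide [-230.    -1.3 -333.8]
turn [-0.001 -0.001 -0.001]
[-6.02206844e-01 -1.64599955e-01  2.05170491e+00  6.12244458e-05
  1.25317615e+00  8.73139083e-01]
```

Call:
jog_arm(turn=[[0, 0, 0], [0, 0, 0], [0, 0, 0], [0, 0, 0], [0, 0, 0]], slide=[[-28, 0, -40], [-28, 0, -40], [-28, 0, -40], [-28, 0, -40], [-28, 0, -40]], grip=[60, 60, 60, 60, 60])

```text
time: 3.1
tool_pos: [0.5088, -0.024, 0.2488]
tcp_rot: [-0.103, 2.171, -2.172]
wrist_force: [0.1, -1.1, -0.3]
width: 0.599
```

Call:
jog_arm(turn=[[0, 0, 0], [0, 0, 0], [0, 0, 0], [0, 0, 0]], slide=[[-28, 0, -40], [-28, 0, -40], [-28, 0, -40], [0, 0, 0]], grip=[60, 60, 60, 60])

```text
time: 3.5
tool_pos: [0.5823, 0.1065, 0.2482]
tcp_rot: [-0.108, 2.171, -2.167]
wrist_force: [-0.2, -0.6, -0.0]
width: 0.601
```

```bash
python3 -c "
from h import *
plan(-115,84,.146,YAW-np.pi/2)
p=eyes.read_camera('side'); save(p,'side2.png')
cv2.imwrite('pics/side2z.png',cv2.resize(p['img'][130:330,170:350,::-1],None,fx=3,fy=3))"
```

```text
t 3.5 pos [0.5823 0.1065 0.2482] own [-119.3   73.5] F [-0.2 -0.6 -0. ] w 0.601
slide [ -4.1 102.2 -10.3]
turn [ 0.002  0.005 -0.002]
```

View pics/side2z.png

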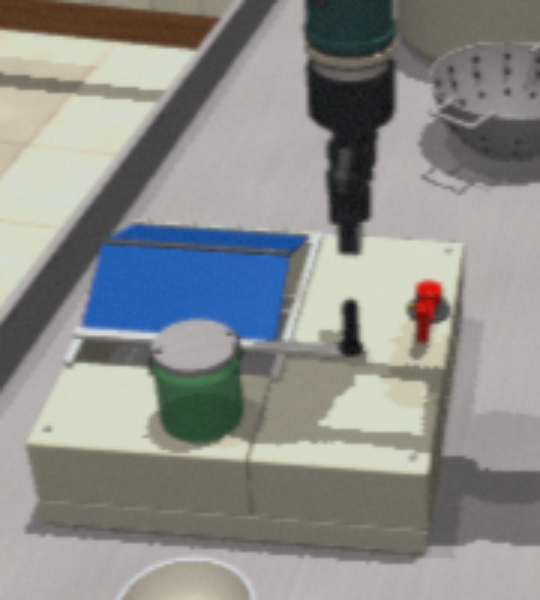

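Call:
jog_arm(turn=[[0, 0, 0], [0, 0, 0], [0, 0, 0], [0, 0, 0], [0, 0, 0]], slide=[[-4, 20, -10], [0, 35, 0], [0, 32, 0], [0, 15, 0], [0, 0, 0]], grip=[60, 60, 60, 60, 60])

```text
time: 4.05
tool_pos: [0.5807, 0.1105, 0.1435]
tcp_rot: [-0.109, 2.175, -2.177]
wrist_force: [-1.1, -0.3, -0.4]
width: 0.602
```

```bash
python3 -c "
from h import *
plan(-115,84,.146,YAW-np.pi/2)
p=eyes.read_camera('side'); save(p,'side3.png')
cv2.imwrite('pics/side3z.png',cv2.resize(p['img'][130:330,170:350,::-1],None,fx=3,fy=3))"
```

```text
t 4.05 pos [0.5807 0.1105 0.1435] own [-120.5   77.6] F [-1.1 -0.3 -0.4] w 0.602
slide [-5.4 -2.5 -6.4]
turn [-0.001 -0.001  0.006]
```

View pics/side3z.png

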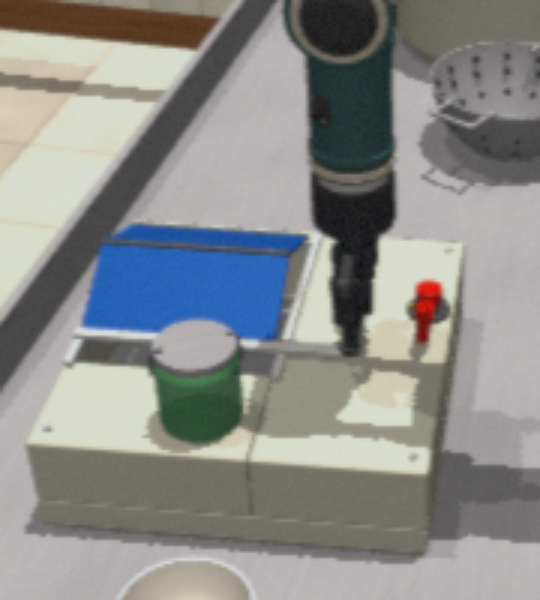

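Call:
jog_arm(turn=[[0, 0, 0], [0, 0, 0], [0, 0, 0], [0, 0, 0], [0, 0, 0]], slide=[[-5, -2, -6], [0, 0, 0], [0, 0, 0], [0, 0, 0], [0, 0, 0]], grip=[60, 30, 10, 10, 10], newtons=30)

```text
time: 4.6
tool_pos: [0.5889, 0.1183, 0.15]
tcp_rot: [-0.101, 2.171, -2.171]
wrist_force: [-0.4, -0.5, 6.1]
width: 0.174
```

```bash
python3 -c "
from h import *
plan(-115,-34,.146,YAW-np.pi/2)"
```

```text
t 4.6 pos [0.5889 0.1183 0.15  ] own [-111.6   84.6] F [-0.4 -0.5  6.1] w 0.174
slide [  3.4   4.  118.6]
turn [-0.     0.    -0.003]
```

Call:
jog_arm(turn=[[0, 0, 0], [0, 0, 0], [0, 0, 0], [0, 0, 0], [0, 0, 0]], slide=[[0, 0, 5], [0, 0, 15], [0, 0, 20], [0, 0, 20], [0, 0, 20]], grip=[10, 10, 10, 10, 10])

```text
time: 5.1
tool_pos: [0.5968, 0.0393, 0.1501]
tcp_rot: [-0.1, 2.172, -2.168]
wrist_force: [1.8, 2.1, 5.3]
width: 0.179
```

```bash
python3 -c "
from h import *
plan(-115,-34,.146,YAW-np.pi/2)"
```

```text
t 5.1 pos [0.5968 0.0393 0.1501] own [-111.3    5.2] F [1.8 2.1 5.3] w 0.179
slide [ 3.7  4.  39.2]
turn [ 0.002  0.    -0.004]
```

Call:
jog_arm(turn=[[0, 0, 0], [0, 0, 0], [0, 0, 0], [0, 0, 0]], slide=[[0, 0, 15], [0, 0, 12], [0, 0, 8], [0, 0, 2]], grip=[10, 10, 10, 10])

```text
time: 5.5
tool_pos: [0.6006, 0.0015, 0.1501]
tcp_rot: [-0.098, 2.172, -2.17]
wrist_force: [1.0, 2.2, 5.1]
width: 0.176
```

Call:
jog_arm(turn=[[0, 0, 0], [0, 0, 0]], slide=[[0, 0, 2], [0, 0, 0]], grip=[10, 10])

```text
time: 5.7
tool_pos: [0.6007, 0.0004, 0.1501]
tcp_rot: [-0.099, 2.172, -2.169]
wrist_force: [1.1, 2.8, 6.0]
width: 0.177
```

```bash
python3 -c "
from h import *
plan(-115,-34,.146,YAW-np.pi/2)"
```

```text
t 5.7 pos [6.007e-01 4.000e-04 1.501e-01] own [-111.2  -33.9] F [1.1 2.8 6. ] w 0.177
slide [3.8 4.1 0.1]
turn [ 0.001 -0.001 -0.004]
```

Call:
jog_arm(turn=[[0, 0, 0], [0, 0, 0]], slide=[[0, 0, 2], [0, 0, 0]], grip=[10, 10])

```text
time: 5.9
tool_pos: [0.6007, 0.0001, 0.1501]
tcp_rot: [-0.099, 2.175, -2.167]
wrist_force: [0.4, 8.0, 5.9]
width: 0.174
```

Call:
jog_arm(turn=[[0, 0, 0], [0, 0, 0]], slide=[[0, 0, 2], [0, 0, 0]], grip=[10, 10])

```text
time: 6.1
tool_pos: [0.6007, -0.0002, 0.15]
tcp_rot: [-0.099, 2.178, -2.164]
wrist_force: [0.3, 13.0, 7.2]
width: 0.175
```

Call:
jog_arm(turn=[[0, 0, 0], [0, 0, 0], [0, 0, 0], [0, 0, 0]], slide=[[0, 0, 0], [0, 0, -2], [0, 0, 0], [0, 0, 0]], grip=[10, 10, 40, 40])

```text
time: 6.5
tool_pos: [0.5987, -0.0021, 0.1479]
tcp_rot: [-0.106, 2.172, -2.173]
wrist_force: [-0.1, -0.1, 0.4]
width: 0.401
```

```bash
python3 -c "
from h import *
plan(-115,-34,.22,YAW-np.pi/2)"
```

```text
t 6.5 pos [ 0.5987 -0.0021  0.1479] own [-113.4  -36.2] F [-0.1 -0.1  0.4] w 0.401
slide [  1.7 -72.1  -2.2]
turn [-0.     0.     0.001]
```

Call:
jog_arm(turn=[[0, 0, 0], [0, 0, 0], [0, 0, 0]], slide=[[0, -20, 0], [0, -30, 0], [0, -25, 0]], grip=[40, 40, 40])

```text
time: 6.8
tool_pos: [0.5985, -0.0027, 0.2233]
tcp_rot: [-0.106, 2.173, -2.174]
wrist_force: [0.7, -0.1, 0.2]
width: 0.399
```

Call:
jog_arm(turn=[[0, 0, 0], [0, 0, 0], [0, 0, 0], [0, 0, 0]], slide=[[32, 0, -32], [34, 0, -32], [32, 0, -32], [0, 0, 0]], grip=[0, 0, 0, 0])

```text
time: 7.2
tool_pos: [0.4878, 0.0858, 0.2219]
tcp_rot: [-0.112, 2.174, -2.172]
wrist_force: [-0.0, 0.1, 0.1]
width: 0.001
```

```bash
python3 -c "
from h import *
plan(-212,60,.148,YAW-np.pi/2)
p=eyes.read_camera('side'); save(p,'side4.png')
for n in ['handle','tab','fold']:
  for d in nets.search_frame(n,p)[:1]: print(n,d['conf'],w(p,d['xyz']),inv(w(p,d['xyz'])))
P=cloud(p);im=p['img'].astype(int);m=np.zeros((480,640),bool);m[190:300,170:330]=1
b=m&(im.max(-1)<45)&(P[...,2]>.13)&(P[...,2]<.17)&(abs(P[...,0]-.59)<.04)
q=P[b];print(len(q),q.mean(0) if len(q) else '',[inv(x).round() for x in q[::6]])
bl=m&(im[...,2]>120)&(im[...,0]<60); q=P[bl]; print('blue',len(q),q[:,2].max(),np.percentile(q[:,2],[5,50,95]))
cv2.imwrite('pics/side4z.png',cv2.resize(p['img'][130:330,170:350,::-1],None,fx=3,fy=3))"
```

```text
t 7.2 pos [0.4878 0.0858 0.2219] own [-215.4   61.9] F [-0.   0.1  0.1] w 0.001
slide [-3.7 73.9  2. ]
turn [0.001 0.002 0.005]
handle 0.89 [0.67628695 0.0109896  0.1126356 ] [-34.90717253 -30.60559352]
tab 0.58 [0.5246647  0.05438909 0.12970101] [-181.67172688   27.12643673]
fold 0.91 [7.61504342e-01 3.34413088e-04 1.51598185e-01] [ 48.89664108 -49.37945549]
30 [0.59637934 0.00690886 0.15029039] [array([-111.,  -31.]), array([-112.,  -25.]), array([-111.,  -29.]), array([-114.,  -32.]), array([-115.,  -25.])]
blue 31 0.19696608524600323 [0.11336737 0.14810958 0.19207696]
```

View pics/side4z.png

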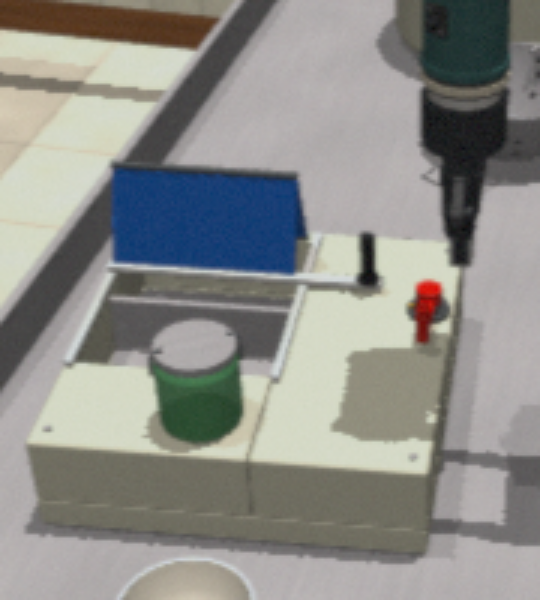

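Call:
jog_arm(turn=[[0, 0, 0], [0, 0, 0], [0, 0, 0], [0, 0, 0]], slide=[[0, 25, 2], [0, 30, 0], [0, 20, 0], [0, 0, 0]], grip=[0, 0, 0, 0])

```text
time: 7.8
tool_pos: [0.4909, 0.0807, 0.1447]
tcp_rot: [-0.11, 2.176, -2.177]
wrist_force: [-0.5, -0.7, 0.1]
width: 0.001
```

```bash
python3 -c "
from h import *
plan(-198,60,.148,YAW-np.pi/2); print(bot.read_state()['q'])
p=eyes.read_camera('side'); save(p,'side5.png')
cv2.imwrite('pics/side5z.png',cv2.resize(p['img'][180:280,260:350,::-1],None,fx=6,fy=6))"
```

```text
t 7.8 pos [0.4909 0.0807 0.1447] own [-212.8   56.6] F [-0.5 -0.7  0.1] w 0.001
slide [-14.7  -3.4  -3.5]
turn [-0.    -0.002  0.007]
[ 1.13084083e-01  2.32222240e-02  2.07924918e+00 -3.23234617e-04
  1.04624226e+00  1.58982809e+00]
```

View pics/side5z.png

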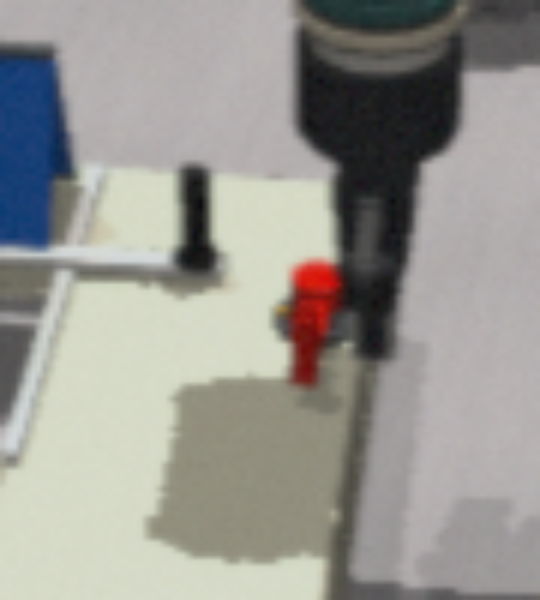

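Call:
jog_arm(turn=[[0, 0, 0], [0, 0, 0], [0, 0, 0]], slide=[[-7, -3, -3], [-6, 0, 0], [0, 0, 0]], grip=[0, 0, 0])

```text
time: 8.15
tool_pos: [0.5069, 0.0865, 0.1529]
tcp_rot: [-0.102, 2.172, -2.171]
wrist_force: [-3.1, 0.1, 2.0]
width: 0.001
```

```bash
python3 -c "
from h import *
plan(-198,60,.148,YAW-np.pi/2)"
```

```text
t 8.15 pos [0.5069 0.0865 0.1529] own [-196.3   60.8] F [-3.1  0.1  2. ] w 0.001
slide [1.7 4.9 0.8]
turn [ 0.    -0.    -0.002]
```

Call:
jog_arm(turn=[[0, 0.14, 0], [0, 0.14, 0], [0, 0.14, 0]], slide=[[-9, 2, -2], [-9, 1, -2], [-9, 0, -2]], grip=[0, 0, 0])

```text
time: 8.45
tool_pos: [0.5322, 0.0914, 0.1489]
tcp_rot: [-0.339, -2.043, 2.043]
wrist_force: [-2.9, -0.4, -1.1]
width: -0.002
```

```bash
python3 -c "
from h import *
plan(-198,60,.148,YAW-np.pi/2)
print('q6',bot.read_state()['q'][5])
for th in (.4,.45,.5): print(th,-180+64*np.sin(th)-17*np.cos(th),-4+64*np.cos(th)+17*np.sin(th))
p=eyes.read_camera('top'); save(p,'top6.png')
cv2.imwrite('pics/top6z.png',cv2.resize(p['img'][150:250,250:350,::-1],None,fx=6,fy=6))"
```

```text
t 8.45 pos [0.5322 0.0914 0.1489] own [-170.6   63.3] F [-2.9 -0.4 -1.1] w -0.002
slide [23.6  0.9 14.3]
turn [ 0.    -0.426  0.001]
q6 2.023923763278766
0.4 -170.73526299029544 61.568015435431704
0.45 -167.46980655687676 61.023028630462235
0.5 -164.23566908146734 60.31551811725531
```

View pics/top6z.png

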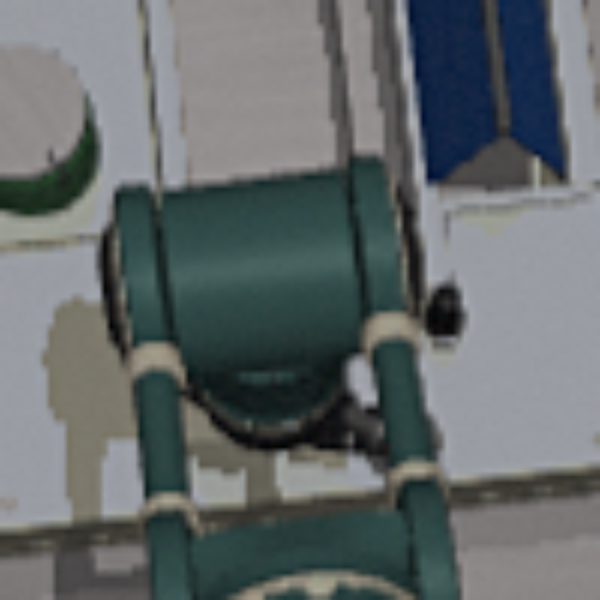

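Call:
jog_arm(turn=[[0, 0.14, 0], [0, 0.14, 0], [0, 0.1, 0]], slide=[[-9, 0, -1], [-9, 0, -1], [-8, 0, -1]], grip=[0, 0, 0])

```text
time: 8.8
tool_pos: [0.5574, 0.0827, 0.1488]
tcp_rot: [-0.668, -1.813, 1.811]
wrist_force: [-0.2, -0.3, -1.1]
width: -0.0
```

```bash
python3 -c "
from h import *
M=plan(-198,60,.148,YAW-np.pi/2)
print('q6',bot.read_state()['q'][5], M.T@bot.read_state()['wrist_force'])
for th in (.75,.8,.85): print(th,-180+64*np.sin(th)-17*np.cos(th),-4+64*np.cos(th)+17*np.sin(th))
p=eyes.read_camera('side'); save(p,'side7.png')
cv2.imwrite('pics/side7z.png',cv2.resize(p['img'][180:280,240:340,::-1],None,fx=6,fy=6))"
```

```text
t 8.8 pos [0.5574 0.0827 0.1488] own [-146.3   52.2] F [-0.2 -0.3 -1.1] w -0.0
slide [41.6  0.7 31.7]
turn [ 0.001 -0.802 -0.001]
q6 2.37934758372662 [-0.08033786  1.13446301  0.38889107]
0.75 -148.81383012936158 54.415946528321214
0.8 -145.93322424133237 52.784282943510476
0.85 -143.13776755106596 51.01068822402384
```

View pics/side7z.png

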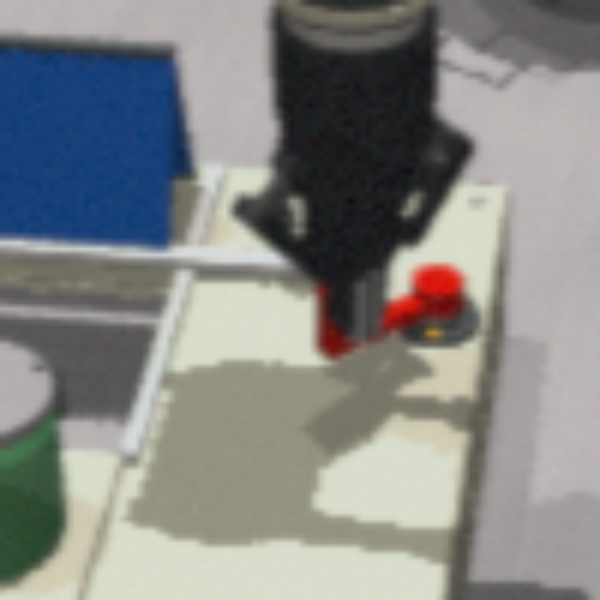

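Call:
jog_arm(turn=[[0, 0, 0], [0, 0, 0], [0, 0, 0], [0, 0, 0]], slide=[[-9, 0, -2], [-9, 0, -2], [-9, 0, -2], [0, 0, 0]], grip=[0, 0, 0, 0])

```text
time: 9.25
tool_pos: [0.5828, 0.0687, 0.1487]
tcp_rot: [-0.667, -1.814, 1.813]
wrist_force: [0.0, -0.2, 0.0]
width: 0.001
```

```bash
python3 -c "
from h import *
M=plan(-198,60,.148,YAW-np.pi/2)
print('q6',bot.read_state()['q'][5], M.T@bot.read_state()['wrist_force'])
p=eyes.read_camera('side'); save(p,'side8.png')
cv2.imwrite('pics/side8z.png',cv2.resize(p['img'][180:280,240:340,::-1],None,fx=6,fy=6))"
```

```text
t 9.25 pos [0.5828 0.0687 0.1487] own [-122.4   35.8] F [ 0.  -0.2  0. ] w 0.001
slide [70.1  0.5 37.3]
turn [ 0.    -0.8   -0.001]
q6 2.349824491206096 [-0.14960673 -0.03181638  0.1697064 ]
```

View pics/side8z.png

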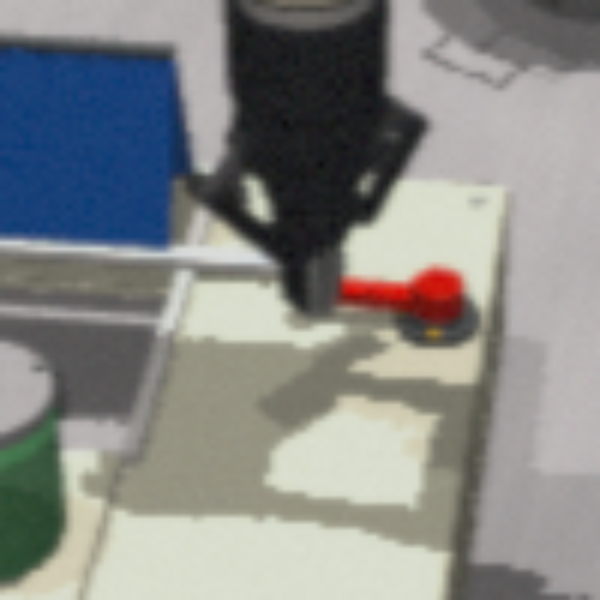

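Call:
jog_arm(turn=[[0, 0, 0], [0, 0, 0], [0, 0, 0], [0, -0.14, 0], [0, -0.14, 0]], slide=[[5, 0, 0], [0, -30, 0], [0, -45, 0], [40, 0, -20], [40, 0, -20]], grip=[0, 0, 0, 0, 0])

```text
time: 9.8
tool_pos: [0.538, 0.1529, 0.2258]
tcp_rot: [-0.43, -1.993, 1.988]
wrist_force: [0.2, 0.5, -1.0]
width: -0.003
```

Call:
jog_arm(turn=[[0, -0.14, 0], [0, -0.14, 0], [0, 0, 0], [0, 0, 0], [0, 0, 0]], slide=[[40, 0, 0], [40, 0, 0], [20, 0, 0], [0, 0, 0], [0, 0, 0]], grip=[0, 0, 0, 0, 0])

```text
time: 10.3
tool_pos: [0.4421, 0.1828, 0.2235]
tcp_rot: [-0.155, -2.148, 2.147]
wrist_force: [0.2, -0.1, -1.0]
width: 0.001
```

```bash
python3 -c "
from h import *
M=plan(-198,60,.148,YAW-np.pi/2)
for c in ['side','top']:
  p=eyes.read_camera(c); save(p,c+'9.png')
  P=cloud(p);im=p['img'].astype(int);X=P[...,:2];D=(X-O)*1000;cs,sn=np.cos(YAW),np.sin(YAW)
  ox=cs*D[...,0]+sn*D[...,1];oy=-sn*D[...,0]+cs*D[...,1]
  red=(im[...,0]>110)&(im[...,1]<70)&(im[...,2]<70)&(abs(ox+150)<80)&(abs(oy)<100)
  q=np.c_[ox[red],oy[red],P[red][:,2]*1000]; print(c,'red',len(q)); 
  for lo,hi in [(-200,-165),(-165,-130),(-130,-90)]:
    r=q[(q[:,0]>lo)&(q[:,0]<=hi)]; print(lo,hi,len(r),r.mean(0).round(1) if len(r) else '',r.max(0).round(1) if len(r) else '')
  b=(im.max(-1)<45)&(P[...,2]>.13)&(P[...,2]<.175)&(abs(ox+115)<20)&(abs(oy+34)<40); print('post',b.sum(),ox[b].mean(),oy[b].mean())
  bl=(im[...,2]>1.6*im[...,0])&(im[...,2]>60)&(abs(oy)<200)&(abs(ox-50)<110); print('blue',bl.sum(),'zmax',np.percentile(P[bl][:,2],99),'oy',np.percentile(oy[bl],[2,98]))
  a=p['img'][180:280,240:340,::-1] if c=='side' else p['img'][150:250,250:350,::-1]
  cv2.imwrite('pics/%s9z.png'%c,cv2.resize(a,None,fx=6,fy=6))"
```

```text
t 10.3 pos [0.4421 0.1828 0.2235] own [-251.6  162.9] F [ 0.2 -0.1 -1. ] w 0.001
slide [-76.3  75.6  87.3]
turn [ 0.    -0.239 -0.001]
side red 139
-200 -165 41 [-178.4    1.   123.7] [-166.    12.6  127.8]
-165 -130 42 [-146.9    0.8  117.1] [-130.3    8.3  122.5]
-130 -90 56 [-118.5    0.4  129.1] [-108.5    6.8  151.3]
post 21 -114.62528436462802 -27.87247183686607
blue 1941 zmax 0.20434640236688456 oy [-70.67909168 -32.32667388]
top red 105
-200 -165 53 [-179.7   -4.4  125.1] [-166.4    8.   134.7]
-165 -130 35 [-148.1   -4.   119.2] [-132.1    1.5  126.5]
-130 -90 17 [-120.8   -4.8  137.7] [-111.7   -1.2  157.4]
post 20 -118.26800265187413 -32.678466642972744
blue 975 zmax 0.20345709643485568 oy [-107.91086728  -37.8901026 ]
```

View pics/side9z.png

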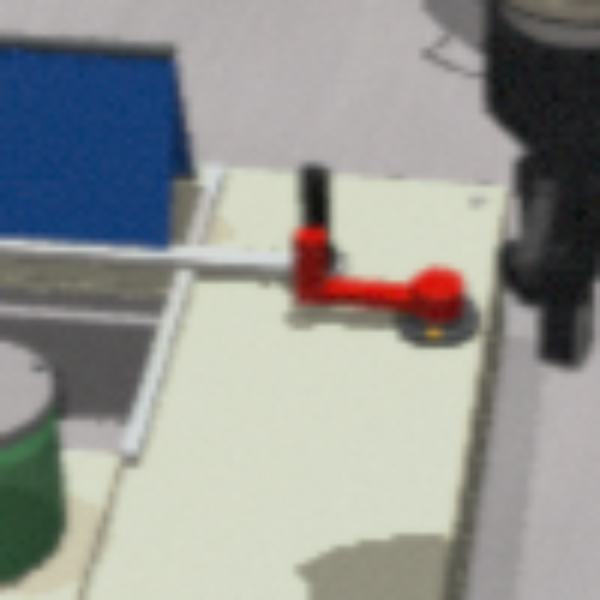

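View pics/top9.png

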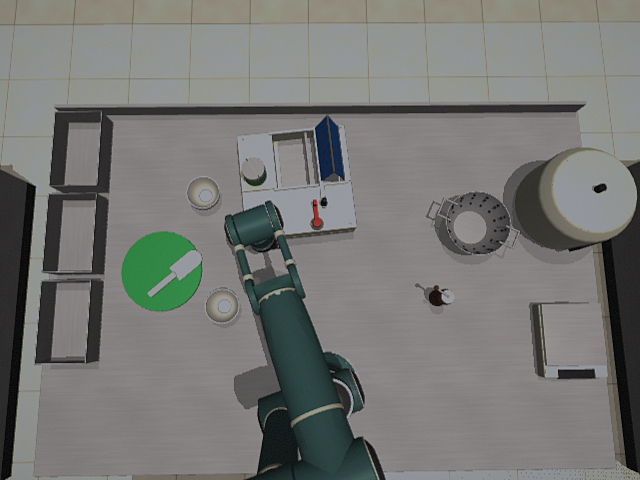

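```bash
python3 -c "
from h import *
import pickle
def an(p,c):
  P=cloud(p);im=p['img'].astype(int);D=(P[...,:2]-O)*1000;cs,sn=np.cos(YAW),np.sin(YAW)
  ox=cs*D[...,0]+sn*D[...,1];oy=-sn*D[...,0]+cs*D[...,1];z=P[...,2]*1000
  red=(im[...,0]>110)&(im[...,1]<70)&(im[...,2]<70)&(abs(ox+150)<80)&(abs(oy)<100)
  r=np.hypot(ox+180,oy+4)
  for n,m in [('hub',r<14),('lever',(r>28)&(r<50)),('tab',(r>54)&(r<76))]:
    q=z[red&m]; print(c,n,len(q),np.percentile(q,[50,75,90]).round(1))
  m=red&(r>20); print('angle',np.degrees(np.arctan2((ox+180)[m].mean(),(oy+4)[m].mean())))
for c in ['side','top']:
  an(pickle.load(open(c+'1.pkl','rb')),c+' before'); an(eyes.read_camera(c),c+' now')
"
```

```text
side before hub 39 [128.  129.6 130.9]
side before lever 4 [122.1 122.8 123.5]
side before tab 33 [148.3 150.  152.1]
angle -0.5631886808743322
side now hub 31 [124.7 125.6 127. ]
side now lever 26 [116.4 118.  120.7]
side now tab 45 [131.4 145.4 148.8]
angle 84.92701466956349
top before hub 51 [128.6 130.5 133.6]
top before lever 24 [125.2 126.7 128. ]
top before tab 18 [151.9 153.  155.9]
angle -2.2695526576386014
top now hub 52 [124.5 127.6 129. ]
top now lever 22 [117.5 120.4 122.8]
top now tab 13 [147.1 149.1 151.3]
angle 90.36426517739952
```

```bash
python3 -c "
from h import *
s=bot.read_state(); print(s['time'],s['wrist_force'])
print(bot.finish_job())"
```

```text
10.5 [-0.0327219  -0.01610145 -0.21266305]
the job is handed in; nothing more can be done
None
```

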